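# Close the jar and hold the carousel's index plunger out

## Task

On the jar carousel, first screw the one loose jar cap (the jar straight across from the plunger) clockwise until it is tight, then grip the knob of the spring-loaded index plunger, pull it all the way up to its stop and keep holding it there so that I can turn the carousel to the next jar. Finish while still holding the plunger up, with the cap still tight, and leave the other things on the table where they are.

Things in the scene. Friction and masses are not known exactly. Their poses are not given: they have to be found in the camera images.
- station: fixed base of a round jar-packing carousel; origin on the table under the carousel's vertical axis. In its frame the loose-capped jar stands at x 0, y +85 mm, the plunger at x 0, y -140 mm. The plunger's bracket (44 mm wide, y -204 to -150 mm) is 72 mm tall; a steel barrel 23 mm across rises from it round the plunger to 86 mm. Stands turned by up to 0.75 rad either way
- carousel: its steel turning plate, 236 mm across, top 32 mm above the table; origin as the station's. Carries three like jars, 72 mm across, 85 mm from the axis: the one straight across from the plunger has the loose cap, the two others are shut for good. The plunger's pin stands in a hole at the rim and stops it turning (1 to 2 mm play); with the pin out it turns on light friction
- cap_center (a point): centre of the loose jar's round black screw cap: 44 mm across, 26 mm tall, middle 115 mm above the table; below it a 39 mm neck, then a shoulder sloping out from 94 mm above the table down. Grip it across its sides, any direction. A raised rib on top runs along the point's x axis, middle to edge; it points at the white rib on the jar's shoulder when the cap is tight
- jar_cap (a joint): angle of the loose cap in rad: 0 = tight against its stop, growing as it is unscrewed (counter-clockwise from above); starts 0.6 to 1.25. The cap stays on the neck at one height, turns on light friction (about 0.06 N m) and stays where it is left
- knob_center (a point): centre of the index plunger's black round pull knob: 28 mm across, 26 mm tall, axis vertical, 102 mm above the table when seated. Pull it straight up
- plunger (a joint): lift of the index plunger in m: 0 = seated, 0.018 = fully back against its stop. The pin is clear of the hole from about 0.010. A spring drives it back down: about 5 N when seated, about 11 N fully back
- apple: bystander: a red-brown apple, 72 mm across; origin at the centre of its underside
- mushroom: bystander: a cream button mushroom standing on its stem, about 62 mm wide and 54 mm tall; origin at the centre of its underside
- brush: bystander: a wooden brush, 170 mm long, lying down; origin at the centre of its length
- spare_cap: bystander: a spare black screw cap, 44 mm across and 26 mm tall, lying on the table; not needed; origin at the centre of its underside
- water_bottle: bystander: a clear water bottle with a blue cap, 72 mm across, 240 mm tall; origin at the centre of its underside
- mug: bystander: a white mug, 80 mm across, 90 mm tall; origin at the centre of its underside
- calculator: bystander: a flat black pocket calculator, 150 x 85 x 14 mm; origin at the centre of its underside

How it is judged:
By the outcome, as a careful person would: the job done as asked, in the order asked, and still so for the second after the job is handed in, while the arm keeps its last pose, push and grip.
It also fails if it takes over 40 s, if anything falls off the work surface, if the arm or the gripper's body presses on something with over 40 N, if the wrist force passes 120 N, or if a joint passes its speed limit or range.

## Robot

A 6-joint arm with a two-finger parallel gripper is mounted at the origin on the work surface. World frame = base frame: x ahead of the robot, y to its left, z up, the work surface at z = 0. Lengths are in m, angles in rad, forces in N, time in s.
With the tool pointing down it reaches from about 0.4 to 0.825 m from the base axis. Payload 7 kg.
Tool frame: the origin (TCP) lies at the centre of the arm's flange, where the gripper is bolted on; the fingertips stand 178 mm ahead of it and the grasp point (between the pads) lies arm.tcp_to_grasp ahead of it (arm.tcp_to_grasp is the distance from the TCP to the grasp point, in m); z points along the fingers, y is the direction in which the jaws open and shut (so a half turn about z gives the same grasp; the last joint's range is limited). The gripper opens to 88 mm and grips with 3 to 60 N. Pads are 19 mm wide; open, the fingers measure 130 mm over their backs; the gripper's body (78 mm by 193 mm) begins 47 mm behind the grasp point.
Start: joints at [0.288, 0.359, 0.012, 0, -1.224, -0.288], TCP at [0.675, -0, 0.405] pointing down, gripper open.
Joint ranges: [-3.07, 3.07], [-1.43, 2.12], [-1.02, 1.25], [-3.03, 1.67], [-3.05, -0], [-3.03, 3.03]. Speed limits (rad/s): [2.39, 2.39, 3.01, 3.14, 3.14, 3.14].

## Interface

Orientations are given as [roll, pitch, yaw] about the fixed x, y, z axes, in that order (R = Rz(yaw) Ry(pitch) Rx(roll)).
In Python, from station import arm gives the robot as it stands.
- The arm moves only by the tool move_arm, never from a script. Its argument "deltas" is a list of rows, each a list of 6 numbers: the shift along the world's x, y, z in mm, then the turn, a rotation vector about the world's x, y, z in degrees. In form: [[tx, ty, tz, ax, ay, az], ...]. A call has exactly 5 rows; each row shifts and turns the commanded pose from where the row before left it; what a row does not reach is not made up. A row lasts 1/12 s, in which the tool goes at most 41.7 mm and 7.16 degrees, less where a joint would pass 70% of its speed; a pose out of reach is approached as far as the arm can. A call with a gripper value outside its range is refused whole. "claw" is the closure in counts, from 0 (fully open) to 255 (shut), set as the call begins (left out, the last holds). The fingers move at their own pace and stop on an object; "squeeze" is the grip in N (left out, the last holds). Time passes only in rows, so rows that do not move let the fingers close, or fill a call up. It gives the time, the measured TCP pose, the force and the opening at its end, in the units of the state.
- arm.get_state(): the state, without advancing time (a new reading comes with each control period).
- arm.grab_frame(name): name is "scene" or "side" or "wrist"; returns the picture (480x640x3 uint8, red, green, blue); there is no depth.
- arm.calibration(name): a dict with "intrinsics" (3x3 intrinsics, pixels), "T" (4x4, takes a point from camera to world coordinates); the wrist camera has in their place "mount" (4x4, takes a point from camera to tool coordinates, whose origin is the TCP and whose axes are the flange's). Camera axes: x right, y up, looking along -z (the intrinsics and any distortion apply to the point x, -y, -z); pixel columns grow to the right and rows downward; lengths in m; the calibration is good to about 2 mm. A picture is of the moment at which its call begins: read the wrist's pose just before it. calibration takes no time and is no camera call.
- arm.job_done(): hands the job in, once; it reports no verdict.
Trained networks look in the newest picture that a camera, given by its name, has taken for a name from the list of things; names that differ only in an ending like _2 or _b are one class to them, and where a whole thing is asked for, a point or a joint stands for the part that bears it (a point fixed in the world has none). Each returns a list of dicts, best first, with "score" (0 to 1); they miss things now and then, are a little off and sometimes report something else, mostly with a low value. They report only what shows in the picture. A call takes as long as a camera call.
- arm.spot_in(thing, camera): "xy" ([column, row] in pixels, amid what is visible of it).
- arm.masks_of(thing, camera): "pixels" (480x640 bool, what is visible of it) and "xy" ([column, row] in pixels, amid what is visible of it).
- arm.spot_point(thing, camera): "xy" ([column, row] in pixels: a listed point, or the origin of a listed thing).
The state is a dict: "t": time; "q": joint angles; "qd": joint speeds; "joint_efforts": joint torques, N m; "eef_pos": TCP position; "ee_rot": TCP orientation; "force": force on the tool from outside, world axes, zero at the start; "moment": the same for the moment, N m; "width": finger opening in m.
Only numpy, scipy, OpenCV 4.12 (cv2) and the standard library are available. Lean on these libraries where they do the work, as an engineer would, in place of code of your own. Each camera call takes 0.05 s, during which the arm holds its last target. There are 200 camera calls.

## Working session

There is one attempt and no reset: what is moved stays moved. The work goes in short steps, Python scripts to look and compute and a tool call to move; the robot and the scene stay as the last step left them, time stands still between calls to the robot, and variables do not carry over. Pictures are saved under pics/ and viewed, about 8 in all and at most 12, crops included, and the job is handed in when it is done.

Besides the shell and the picture viewer there is one more tool, called after "Emit:" in YAML: its name, and indented under it one key for each argument. move_arm: Moves the arm, as the interface text tells. Its arguments: {"type":"object","properties":{"deltas":{"type":"array","items":{"type":"array","items":{"type":"number"}}},"claw":{"type":"number"},"squeeze":{"type":"number"}},"required":["deltas"]}

```bash
ls; mkdir -p pics; cat > h.py <<'E'
import numpy as np, cv2
from station import arm
from scipy.spatial.transform import Rotation as Ro
def cam(n):
    c=arm.calibration(n); K=np.array(c['intrinsics'])
    if 'T' in c: T=np.array(c['T'])
    else:
        s=arm.get_state(); W=np.eye(4); W[:3,:3]=Ro.from_euler('xyz',s['ee_rot']).as_matrix(); W[:3,3]=s['eef_pos']; T=W@np.array(c['mount'])
    return K,T,c
def toz(n,xy,z):
    K,T,_=cam(n); d=np.linalg.inv(K)@[xy[0],xy[1],1]; d=T[:3,:3]@(d*[1,-1,-1]); o=T[:3,3]
    return o+d*(z-o[2])/d[2]
def proj(n,p):
    K,T,_=cam(n); q=np.linalg.inv(T)@np.r_[p,1]; q=K@(q[:3]*[1,-1,-1]); return q[:2]/q[2]
def snap(n,f):
    im=arm.grab_frame(n); cv2.imwrite('pics/'+f,im[:,:,::-1]); return im
E
python3 - <<'E'
from h import *
ims=[]
for n in ['scene','side','wrist']:
    im=snap(n,n+'0.png'); ims.append(im)
    print(n,{k:v for k,v in arm.calibration(n).items() if k not in('T','mount')})
    for th,z in [('cap_center',.115),('knob_center',.102),('carousel',0)]:
        for r in arm.spot_point(th,n)[:2]: print(n,th,r['score'],r['xy'],toz(n,r['xy'],z).round(4))
print(arm.get_state(),arm.tcp_to_grasp)
E
```

```text
pics
scene {'intrinsics': array([[556.86102801,   0.        , 324.80510376],
       [  0.        , 556.86102801, 244.96375104],
       [  0.        ,   0.        ,   1.        ]])}
scene cap_center 0.91 [392.4, 225.1] [0.576  0.1265 0.115 ]
scene knob_center 0.67 [269.0, 304.5] [ 0.7493 -0.1217  0.102 ]
scene carousel 0.64 [347.9, 261.3] [0.5655 0.0418 0.    ]
side {'intrinsics': array([[526.7874929 ,   0.        , 318.14588718],
       [  0.        , 526.7874929 , 246.87172513],
       [  0.        ,   0.        ,   1.        ]])}
side cap_center 0.57 [290.2, 215.0] [0.5818 0.1289 0.115 ]
side knob_center 0.59 [365.5, 294.2] [ 0.6014 -0.2266  0.102 ]
side knob_center 0.45 [318.8, 267.8] [ 0.5527 -0.094   0.102 ]
side carousel 0.97 [304.2, 269.6] [0.5724 0.0307 0.    ]
wrist {'intrinsics': array([[402.9897675 ,   0.        , 321.97042151],
       [  0.        , 402.9897675 , 240.60630855],
       [  0.        ,   0.        ,   1.        ]])}
wrist cap_center 0.62 [448.5, 390.1] [0.5781 0.1205 0.115 ]
wrist knob_center 0.6 [513.5, 82.4] [ 0.5488 -0.1019  0.102 ]
wrist knob_center 0.3 [431.7, 245.9] [0.5951 0.0098 0.102 ]
wrist carousel 0.56 [431.6, 246.0] [0.5664 0.0374 0.    ]
{'t': 0.6, 'q': array([ 2.88100098e-01,  3.58551421e-01,  1.18989515e-02, -1.26873774e-06,
       -1.22414373e+00, -2.88107765e-01]), 'qd': array([-0.0001983 ,  0.00014322, -0.0001597 ,  0.00143707,  0.00013127,
        0.00015302]), 'joint_efforts': array([-4.22953071e-04, -5.81988394e+01,  2.93180698e+01,  6.99968487e+00,
        1.24106021e-02, -2.89451168e-05]), 'eef_pos': array([ 6.74960079e-01, -2.35552614e-05,  4.04691995e-01]), 'ee_rot': array([ 3.14159243e+00,  1.17975555e-06, -1.57080443e+00]), 'force': array([ 0.07233273, -0.38129801, -0.93189762]), 'moment': array([-0.00799888, -0.00354119, -0.00309623]), 'width': 0.08752077210280554} 0.1593
```

View pics/scene0.png

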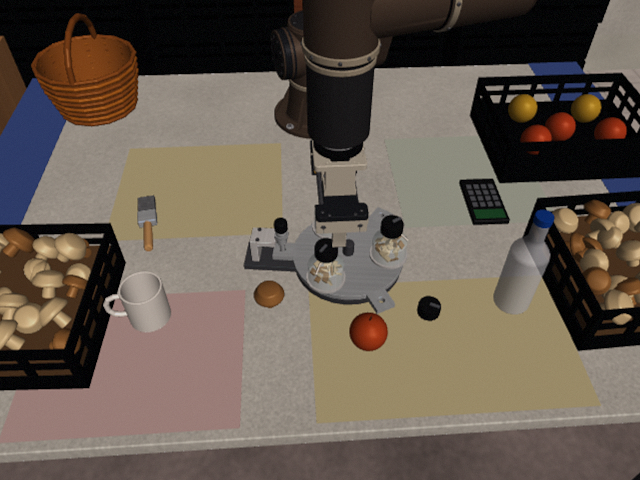

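View pics/wrist0.png

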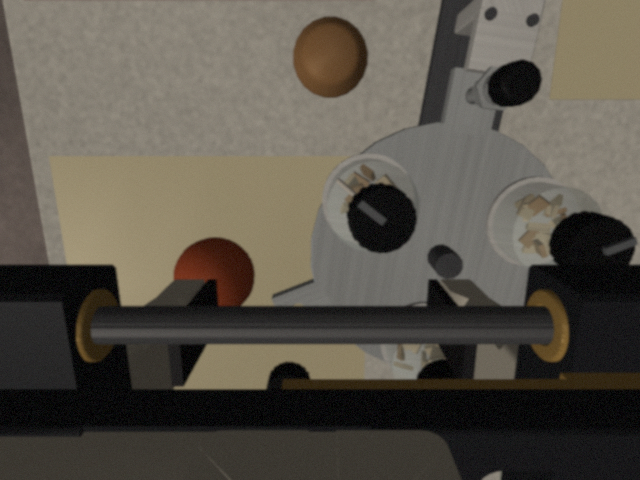

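The cap is at about (0.578, 0.122) and the knob at about (0.549, -0.102). The carousel axis is near (0.567, 0.036), so the geometry is consistent and station yaw is about -0.13. The scene picture shows the loose cap at (392,225) and the knob at (281,226). In the wrist picture the knob is at (513,82). The loose cap is hidden by the gripper, so I'll shift the arm for a closer look.

```bash
python3 - <<'E'
from h import *
K,T,c=cam('wrist'); print(T.round(3)); print(np.array(c['mount']).round(3))
for th in ['water_bottle','mug','spare_cap','apple','mushroom']:
    for r in arm.spot_point(th,'scene')[:1]: print(th,r['score'],toz('scene',r['xy'],0).round(3))
E
```

```text
[[-1.     0.001 -0.     0.675]
 [-0.001 -0.969 -0.248 -0.067]
 [-0.    -0.248  0.969  0.385]
 [ 0.     0.     0.     1.   ]]
[[ 0.001  0.969  0.248  0.067]
 [ 1.    -0.001  0.     0.   ]
 [ 0.     0.248 -0.969  0.019]
 [ 0.     0.     0.     1.   ]]
water_bottle 0.85 [ 0.691  0.362 -0.   ]
mug 0.58 [ 0.679 -0.366 -0.   ]
spare_cap 0.65 [0.708 0.188 0.   ]
apple 0.73 [0.772 0.058 0.   ]
mushroom 0.73 [ 0.678 -0.367  0.   ]
```

Emit:
move_arm:
  deltas:
    - [-20,35,0,0,0,0]
    - [-20,35,0,0,0,0]
    - [-20,35,0,0,0,0]
    - [-20,35,0,0,0,0]
    - [-15,35,0,0,0,0]

```text
t: 1.27
eef_pos: [0.5784, 0.1761, 0.405]
ee_rot: [-3.141, 0.0, -1.571]
force: [1.1, 0.5, -0.0]
width: 0.0875
```

```bash
python3 - <<'E'
from h import *
im=snap('wrist','w1.png')
for th,z in [('cap_center',.115),('knob_center',.102),('carousel',0.0)]:
    for r in arm.spot_point(th,'wrist')[:2]: print(th,r['score'],r['xy'],toz('wrist',r['xy'],z).round(4))
for r in arm.masks_of('cap_center','wrist')[:2]:
    m=r['pixels']; ys,xs=np.where(m); print(r['score'],r['xy'],xs.min(),xs.max(),ys.min(),ys.max())
print(arm.get_state()['eef_pos'])
E
```

```text
cap_center 0.61 [323.6, 160.5] [0.5776 0.1274 0.115 ]
carousel 0.85 [334.1, 49.6] [0.5695 0.0345 0.    ]
0.92 [319.1, 156.9] 285 354 121 192
[0.5799159  0.1752372  0.40484181]
```

View pics/w1.png

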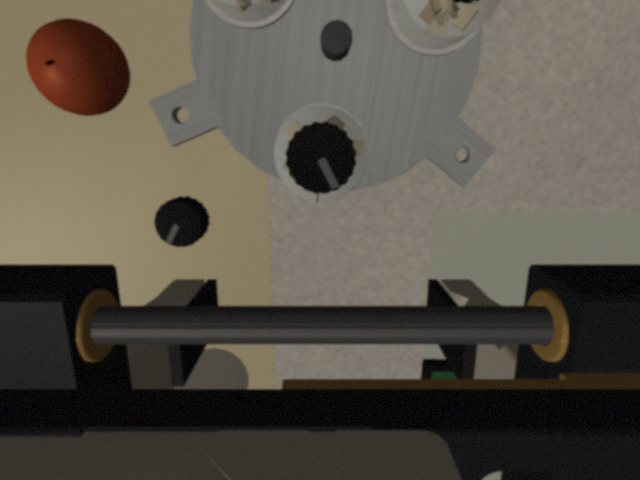

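The wrist picture shows the loose cap at (320,157). Its grey rib points to about (333,187), and a faint white rib on the shoulder is near (317,197). I'll zoom in on it.

```bash
python3 - <<'E'
from h import *
im=cv2.imread('pics/w1.png'); cv2.imwrite('pics/c1.png',cv2.resize(im[95:215,250:390],None,fx=5,fy=5,interpolation=cv2.INTER_CUBIC))
c=toz('wrist',(319.6,156.7),.118); print(c)
for z in (.128,.09): print(z,proj('wrist',np.r_[c[:2],z]))
E
```

```text
[0.58163594 0.12071298 0.118     ]
0.128 [319.50095141 157.4402981 ]
0.09 [319.84204084 154.89096482]
```

View pics/c1.png

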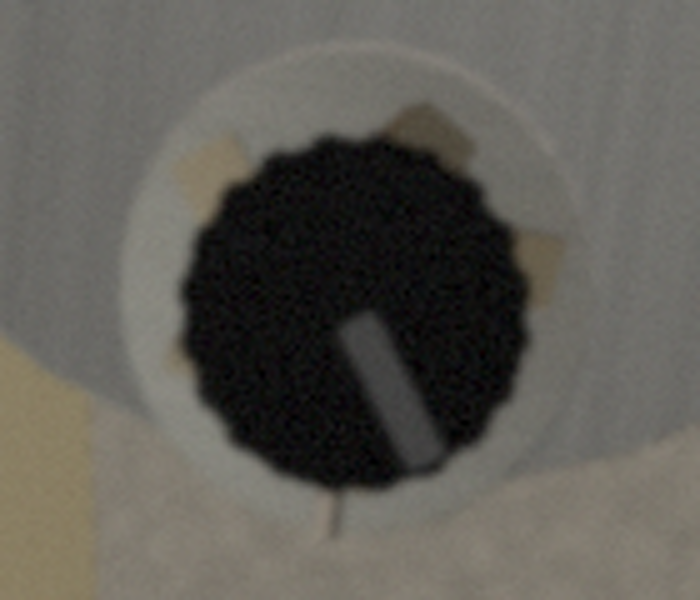

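Centre is about (0.580, 0.121). The cap rib sits about 34° counter-clockwise of the white shoulder rib. Next I go over the cap and down.

Emit:
move_arm:
  deltas:
    - [0,-27,0,0,0,0]
    - [0,-27,0,0,0,0]
    - [0,0,-30,0,0,0]
    - [0,0,-30,0,0,0]
    - [0,0,-30,0,0,0]
  squeeze: 15
  claw: 60

```text
t: 1.93
eef_pos: [0.5805, 0.1189, 0.3142]
ee_rot: [-3.14, 0.001, -1.574]
force: [1.3, 1.0, -0.4]
width: 0.0676
```

Emit:
move_arm:
  deltas:
    - [0,0,-20,0,0,0]
    - [0,0,-12,0,0,0]
    - [0,0,-6,0,0,0]
    - [0,0,0,0,0,0]
    - [0,0,0,0,0,0]

```text
t: 2.35
eef_pos: [0.5805, 0.1203, 0.277]
ee_rot: [-3.141, -0.0, -1.572]
force: [0.1, -0.2, 0.2]
width: 0.067
```

```bash
python3 - <<'E'
from h import *
s=arm.get_state(); print(s['eef_pos'],s['force'],s['moment'],s['width'])
im=snap('side','s1.png')
g=s['eef_pos']-[0,0,.1593]; print('grasp px',proj('side',g))
x,y=proj('side',g).astype(int); x0=max(0,x-70);y0=max(0,y-60)
cv2.imwrite('pics/s1c.png',cv2.resize(im[y0:y0+120,x0:x0+140,::-1],None,fx=5,fy=5,interpolation=cv2.INTER_CUBIC))
E
```

```text
[0.58054181 0.12032417 0.27700469] [ 0.06719629 -0.18254121  0.17248124] [-0.00990676 -0.06254549  0.03559796] 0.06703610263576779
grasp px [291.06871941 215.80961845]
```

View pics/s1c.png

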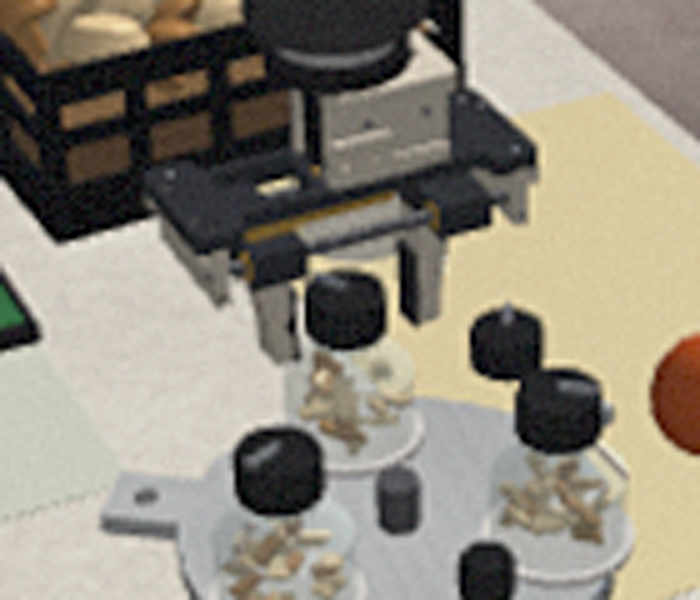

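The side crop shows the cap between the fingers, with the left finger slightly closer. Closing now.

Emit:
move_arm:
  deltas:
    - [0,0,0,0,0,0]
    - [0,0,0,0,0,0]
    - [0,0,0,0,0,0]
    - [0,0,0,0,0,0]
    - [0,0,0,0,0,0]
  claw: 255
  squeeze: 15

```text
t: 2.82
eef_pos: [0.5799, 0.1211, 0.2771]
ee_rot: [-3.141, 0.0, -1.571]
force: [-1.8, -0.1, 2.3]
width: 0.0434
```

```bash
python3 - <<'E'
from h import *
s=arm.get_state(); print(s['eef_pos'],s['force'],s['moment'],s['width'])
E
```

```text
[0.57992785 0.12111128 0.27713936] [-1.82020802 -0.10918761  2.27703041] [ 0.10657574  0.37795669 -0.02039754] 0.04337089131176136
```

Emit:
move_arm:
  deltas:
    - [0,0,0,0,0,-5]
    - [0,0,0,0,0,-5]
    - [0,0,0,0,0,-5]
    - [0,0,0,0,0,-5]
    - [0,0,0,0,0,-5]

```text
t: 3.23
eef_pos: [0.5799, 0.1211, 0.2771]
ee_rot: [-3.141, 0.0, -2.011]
force: [-1.5, 0.6, 3.1]
width: 0.0438
```

```bash
python3 - <<'E'
from h import *
s=arm.get_state(); print(s['eef_pos'],s['ee_rot'],s['force'],s['moment'],s['width'])
E
```

```text
[0.57991044 0.12114554 0.27714905] [-3.14138733e+00  2.52928489e-04 -2.01096441e+00] [-1.4795413   0.64791282  3.13600239] [0.32223024 0.77960948 0.05729322] 0.043800285683624596
```

Emit:
move_arm:
  deltas:
    - [0,0,0,0,0,-3]
    - [0,0,0,0,0,-2]
    - [0,0,0,0,0,-2]
    - [0,0,0,0,0,0]
    - [0,0,0,0,0,0]

```text
t: 3.65
eef_pos: [0.5798, 0.1212, 0.2771]
ee_rot: [3.142, 0.0, -2.128]
force: [-3.0, 1.2, 5.5]
width: 0.0439
```

```bash
python3 - <<'E'
from h import *
s=arm.get_state(); print(s['eef_pos'],s['ee_rot'],s['force'],s['moment'],s['width'])
E
```

```text
[0.57984207 0.12116378 0.27709923] [ 3.14154257e+00  3.07790438e-04 -2.12803524e+00] [-3.01888643  1.2344936   5.47749795] [ 0.57056421  1.30370671 -0.03004766] 0.04388757349025561
```

Emit:
move_arm:
  deltas:
    - [0,0,0,0,0,-2]
    - [0,0,0,0,0,-2]
    - [0,0,0,0,0,-2]
    - [0,0,0,0,0,0]
    - [0,0,0,0,0,0]

```text
t: 4.07
eef_pos: [0.5797, 0.1211, 0.2771]
ee_rot: [3.141, -0.0, -2.232]
force: [-4.1, 0.7, 6.5]
width: 0.0433
```

```bash
python3 - <<'E'
from h import *
s=arm.get_state(); print(s['eef_pos'],s['ee_rot'],s['force'],s['moment'],s['width'])
E
```

```text
[0.57971247 0.12109539 0.27706795] [ 3.14145159e+00 -2.69302726e-04 -2.23194855e+00] [-4.10291142  0.71492038  6.48909999] [0.42955575 1.53072237 0.29974287] 0.043334814051474754
```

Emit:
move_arm:
  deltas:
    - [0,0,0,0,0,-2]
    - [0,0,0,0,0,-2]
    - [0,0,0,0,0,0]
    - [0,0,0,0,0,0]
    - [0,0,0,0,0,0]

```text
t: 4.48
eef_pos: [0.5794, 0.1208, 0.2769]
ee_rot: [3.141, -0.001, -2.302]
force: [-4.9, 0.2, 6.0]
width: 0.0435
```

```bash
python3 - <<'E'
from h import *
s=arm.get_state(); print(s['eef_pos'],s['ee_rot'],s['force'],s['moment'],s['width'])
E
```

```text
[0.57941613 0.12081783 0.27686171] [ 3.14112659e+00 -1.30529881e-03 -2.30182266e+00] [-4.9156484   0.22854136  6.01033051] [0.03719871 1.71209396 0.31823407] 0.04354233575503251
```

The z moment rose from 0.06 to 0.3 N m after about 36° and then stayed flat while the grip turned on. That means the stop is reached and the pads are slipping. I'll do a short confirming twist with a firmer grip.

Emit:
move_arm:
  deltas:
    - [0,0,0,0,0,0]
    - [0,0,0,0,0,-2]
    - [0,0,0,0,0,-2]
    - [0,0,0,0,0,0]
    - [0,0,0,0,0,0]
  squeeze: 25

```text
t: 4.9
eef_pos: [0.5794, 0.1209, 0.2768]
ee_rot: [3.141, -0.002, -2.371]
force: [-5.3, -0.1, 4.9]
width: 0.0432
```

```bash
python3 - <<'E'
from h import *
s=arm.get_state(); print(s['eef_pos'],s['ee_rot'],s['force'],s['moment'],s['width'])
E
```

```text
[0.57938436 0.12090934 0.27677703] [ 3.14129727e+00 -1.59353474e-03 -2.37085533e+00] [-5.33690269 -0.0926241   4.93452513] [0.22713929 1.84485108 0.77817869] 0.04320391013502248
```

Emit:
move_arm:
  deltas:
    - [0,0,0,0,0,0]
    - [0,0,0,0,0,0]
    - [0,0,0,0,0,0]
    - [0,0,0,0,0,0]
    - [0,0,30,0,0,0]
  claw: 60

```text
t: 5.32
eef_pos: [0.5783, 0.1203, 0.3015]
ee_rot: [3.138, -0.009, -2.375]
force: [-0.1, -0.0, 0.3]
width: 0.0662
```

Emit:
move_arm:
  deltas:
    - [0,0,30,0,0,0]
    - [0,0,30,0,0,0]
    - [0,0,25,0,0,0]
    - [10,20,0,0,0,0]
    - [10,20,0,0,0,0]

```text
t: 5.73
eef_pos: [0.6004, 0.1608, 0.3946]
ee_rot: [-3.14, 0.005, -2.375]
force: [0.6, -0.4, -0.7]
width: 0.0669
```

```bash
python3 - <<'E'
from h import *
s=arm.get_state(); print(s['eef_pos'],s['force'],s['moment'])
im=snap('wrist','w2.png')
x,y=proj('wrist',[.580,.121,.128]); print(x,y)
for z in (.128,.09):print(proj('wrist',[.58,.121,z]),proj('wrist',[.585,.16,z]))
x0=int(min(max(x-80,0),480));y0=int(min(max(y-60,0),360))
print(x0,y0); cv2.imwrite('pics/w2c.png',cv2.resize(im[y0:y0+120,x0:x0+160,::-1],None,fx=5,fy=5,interpolation=cv2.INTER_CUBIC))
E
```

```text
[0.60039092 0.16078491 0.39455468] [ 0.59744756 -0.36296207 -0.70762233] [-0.02596429 -0.086942   -0.02146305]
296.6344219210169 171.44069586240417
[296.63442192 171.44069586] [336.94270258 221.46275998]
[300.04884202 166.73347035] [335.1005003  210.47228152]
216 111
```

View pics/w2c.png

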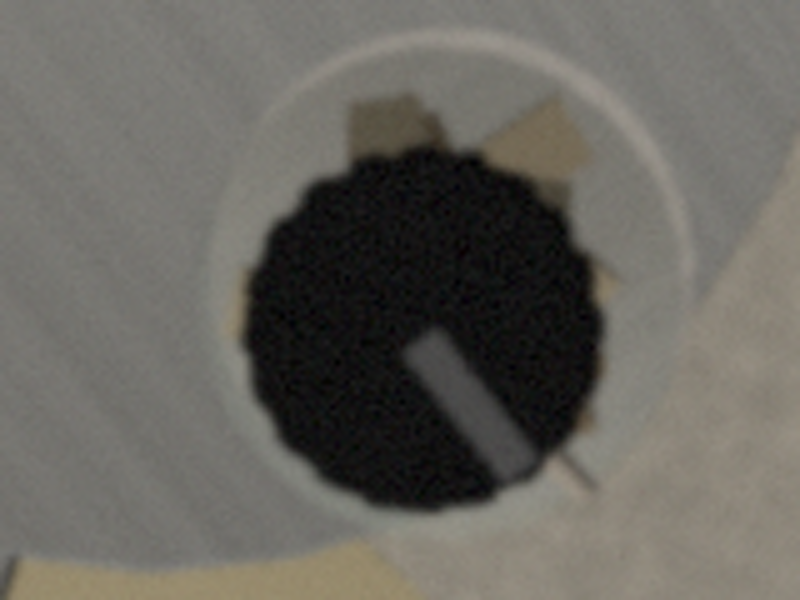

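The rib now points at the white rib. The moment reached 0.78 N m with no more turning of the cap, so it is tight. Next is the knob: I'll look from TCP (0.555, -0.05, 0.35) with the jaws tangential, yaw about -1.717.

Emit:
move_arm:
  deltas:
    - [-8,-38,0,0,0,6.5]
    - [-8,-38,0,0,0,6.5]
    - [-8,-38,0,0,0,6.5]
    - [-8,-38,0,0,0,6.5]
    - [-8,-38,0,0,0,6.5]

```text
t: 6.2
eef_pos: [0.5593, -0.0305, 0.3915]
ee_rot: [3.142, -0.0, -1.8]
force: [0.7, -0.4, -0.2]
width: 0.0668
```

Emit:
move_arm:
  deltas:
    - [-5,-20,-20,0,0,5]
    - [0,0,-20,0,0,0]
    - [0,0,-5,0,0,0]
    - [0,0,0,0,0,0]
    - [0,0,0,0,0,0]

```text
t: 6.62
eef_pos: [0.5555, -0.0486, 0.347]
ee_rot: [3.142, -0.0, -1.719]
force: [0.1, 0.1, 1.1]
width: 0.0672
```

```bash
python3 - <<'E'
from h import *
s=arm.get_state(); print(s['eef_pos'],s['ee_rot'],s['force'],s['moment'],s['width'])
im=snap('wrist','w3.png')
for r in arm.spot_point('knob_center','wrist')[:2]: print(r['score'],r['xy'],toz('wrist',r['xy'],.102).round(4))
for r in arm.masks_of('knob_center','wrist')[:2]:
    ys,xs=np.where(r['pixels']); print(r['score'],r['xy'],xs.min(),xs.max(),ys.min(),ys.max(),toz('wrist',r['xy'],.105).round(4))
print(proj('wrist',[.548,-.102,.102]),proj('wrist',[.548,-.102,.115]))
E
```

```text
[ 0.55547283 -0.04861948  0.3470194 ] [ 3.14159045e+00 -4.62965150e-04 -1.71896746e+00] [0.07424707 0.11442963 1.09808285] [ 0.04039472 -0.0652862   0.03398709] 0.06723502266047007
0.75 [320.6, 163.7] [ 0.5492 -0.1004  0.102 ]
0.96 [319.0, 163.4] 293 344 139 190 [ 0.5499 -0.1008  0.105 ]
[322.13285703 160.43785436] [322.09634944 161.82989833]
```

View pics/w3.png

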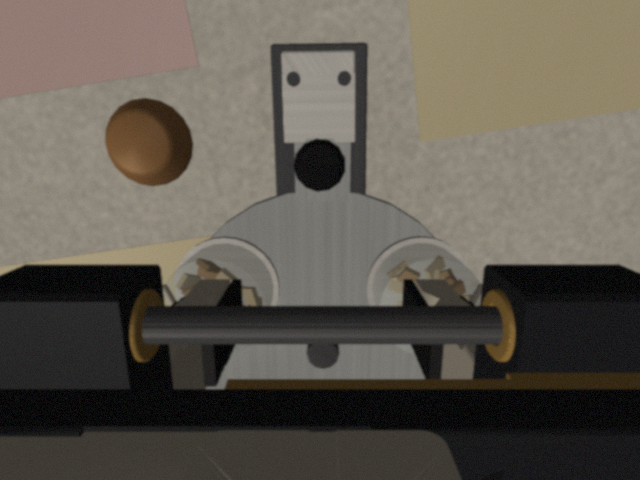

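The picture shows the knob at (319,164) with the bracket upright in view, so the jaws are tangential. Knob is at (0.549, -0.101). Going down onto it.

Emit:
move_arm:
  deltas:
    - [-3,-26,0,0,0,0]
    - [-3,-26,0,0,0,0]
    - [0,0,-30,0,0,0]
    - [0,0,-30,0,0,0]
    - [0,0,-15,0,0,0]

```text
t: 7.18
eef_pos: [0.5483, -0.101, 0.2697]
ee_rot: [3.14, 0.0, -1.72]
force: [-1.2, -0.1, -0.6]
width: 0.0671
```

Emit:
move_arm:
  deltas:
    - [0,0,-8,0,0,0]
    - [0,0,0,0,0,0]
    - [0,0,0,0,0,0]
    - [0,0,0,0,0,0]
    - [0,0,0,0,0,0]

```text
t: 7.6
eef_pos: [0.5497, -0.1007, 0.2652]
ee_rot: [-3.139, 0.001, -1.718]
force: [-0.1, 1.1, 0.1]
width: 0.0669
```

Emit:
move_arm:
  deltas:
    - [0,0,0,0,0,0]
    - [0,0,0,0,0,0]
    - [0,0,0,0,0,0]
    - [0,0,0,0,0,0]
    - [0,0,0,0,0,0]
  claw: 255
  squeeze: 40

```text
t: 8.02
eef_pos: [0.549, -0.101, 0.2638]
ee_rot: [-3.141, 0.0, -1.719]
force: [0.1, -0.4, 0.6]
width: 0.0395
```

```bash
python3 - <<'E'
from h import *
s=arm.get_state(); print(s['eef_pos'],s['ee_rot'],s['force'],s['moment'],s['width'])
E
```

```text
[ 0.54898537 -0.10102209  0.26378744] [-3.14143810e+00  3.09181597e-05 -1.71916544e+00] [ 0.11657921 -0.42481814  0.57878506] [-0.03691932 -0.04914078 -0.02958442] 0.039548034007218055
```

Still closing.

Emit:
move_arm:
  deltas:
    - [0,0,0,0,0,0]
    - [0,0,0,0,0,0]
    - [0,0,0,0,0,0]
    - [0,0,0,0,0,0]
    - [0,0,0,0,0,0]

```text
t: 8.43
eef_pos: [0.5491, -0.101, 0.2637]
ee_rot: [-3.141, 0.0, -1.719]
force: [0.8, -0.4, -1.2]
width: 0.0264
```

```bash
python3 - <<'E'
from h import *
s=arm.get_state(); print(s['eef_pos'],s['ee_rot'],s['force'],s['moment'],s['width'])
E
```

```text
[ 0.54908655 -0.10102038  0.2636786 ] [-3.14136191e+00  2.56399085e-06 -1.71910550e+00] [ 0.78725904 -0.36886098 -1.19143644] [-0.1904915  -0.29341082 -0.00654856] 0.02644295964767921
```

Emit:
move_arm:
  deltas:
    - [0,0,3,0,0,0]
    - [0,0,3,0,0,0]
    - [0,0,3,0,0,0]
    - [0,0,3,0,0,0]
    - [0,0,0,0,0,0]

```text
t: 8.85
eef_pos: [0.549, -0.101, 0.2759]
ee_rot: [-3.141, 0.0, -1.719]
force: [4.7, -2.1, -10.2]
width: 0.0263
```

```bash
python3 - <<'E'
from h import *
s=arm.get_state(); print(s['eef_pos'],s['ee_rot'],s['force'],s['moment'],s['width'])
E
```

```text
[ 0.5489781  -0.10102809  0.27590758] [-3.14142762e+00  1.67243025e-04 -1.71928350e+00] [  4.70837031  -2.13466534 -10.15440727] [-0.69602304 -1.63564959 -0.01633447] 0.026294067267274013
```

Emit:
move_arm:
  deltas:
    - [0,0,2,0,0,0]
    - [0,0,2,0,0,0]
    - [0,0,1,0,0,0]
    - [0,0,0,0,0,0]
    - [0,0,0,0,0,0]

```text
t: 9.27
eef_pos: [0.549, -0.101, 0.2803]
ee_rot: [3.141, 0.0, -1.719]
force: [5.2, -1.8, -11.9]
width: 0.0267
```

Emit:
move_arm:
  deltas:
    - [0,0,1,0,0,0]
    - [0,0,0.5,0,0,0]
    - [0,0,0,0,0,0]
    - [0,0,0,0,0,0]
    - [0,0,0,0,0,0]

```text
t: 9.68
eef_pos: [0.549, -0.101, 0.2817]
ee_rot: [3.141, 0.0, -1.719]
force: [5.3, -1.4, -11.8]
width: 0.0268
```

Emit:
move_arm:
  deltas:
    - [0,0,0.5,0,0,0]
    - [0,0,0.5,0,0,0]
    - [0,0,0,0,0,0]
    - [0,0,0,0,0,0]
    - [0,0,0,0,0,0]

```text
t: 10.1
eef_pos: [0.549, -0.101, 0.2818]
ee_rot: [3.141, 0.0, -1.72]
force: [7.7, -2.3, -18.2]
width: 0.0263
```

Emit:
move_arm:
  deltas:
    - [0,0,0.5,0,0,0]
    - [0,0,0,0,0,0]
    - [0,0,0,0,0,0]
    - [0,0,0,0,0,0]
    - [0,0,0,0,0,0]

```text
t: 10.52
eef_pos: [0.549, -0.101, 0.2819]
ee_rot: [3.141, 0.0, -1.72]
force: [10.0, -3.6, -21.8]
width: 0.0265
```

Force jumped from 12 to 22 N while the TCP stayed put at +18.2 mm, so the plunger is on its stop. I'll check with a picture.

```bash
python3 - <<'E'
from h import *
im=snap('side','s2.png'); cv2.imwrite('pics/s2c.png',cv2.resize(im[170:330,220:420,::-1],None,fx=4,fy=3.75,interpolation=cv2.INTER_CUBIC))
for n in('scene','side'):
  arm.grab_frame(n)
  for r in arm.spot_point('cap_center',n)[:1]: print(n,r['score'],toz(n,r['xy'],.115))
s=arm.get_state(); print(s['t'],s['eef_pos'],s['force'],s['moment'],s['width'])
E
```

```text
scene 0.64 [0.58244236 0.12972615 0.115     ]
side 0.65 [0.57492501 0.12864918 0.115     ]
10.7667 [ 0.54900094 -0.10099565  0.28189002] [  8.7673228   -3.54786451 -21.72486652] [-1.39507907 -3.53341228  0.05859287] 0.026759826883346483
```

View pics/s2c.png

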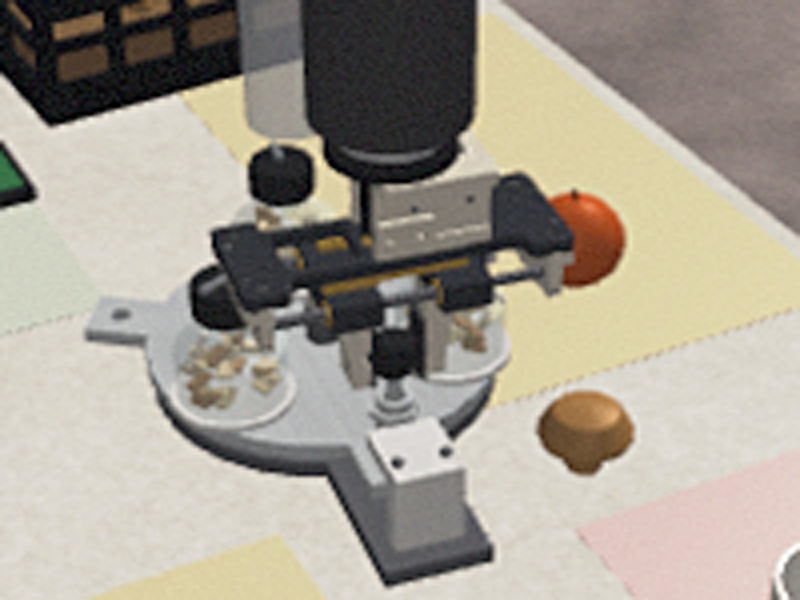

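Emit:
move_arm:
  deltas:
    - [0,0,0,0,0,0]
    - [0,0,0,0,0,0]
    - [0,0,0,0,0,0]
    - [0,0,0,0,0,0]
    - [0,0,0,0,0,0]

```text
t: 11.18
eef_pos: [0.549, -0.101, 0.2819]
ee_rot: [3.141, 0.0, -1.72]
force: [9.4, -4.0, -23.0]
width: 0.0266
```

The side crop shows the knob gripped and raised at about (395,350), with a gap of bare rod above the barrel. The carousel has not turned and the bystanders are in place. The hold is steady, so I'm handing it in.

```bash
python3 - <<'E'
from h import *
print(arm.job_done()); s=arm.get_state(); print(s['t'],s['eef_pos'],s['force'],s['width'])
E
```

```text
the job is handed in; nothing more can be done
None
the job is handed in; nothing more can be done
```

The loose cap is screwed tight, and the arm is holding the index plunger up against its stop. I handed the job in at about 11 s.

- **Cap:** I turned it clockwise about 36° until it met its stop. The turning moment rose from about 0.06 to 0.3 N m, and a firmer twist reached 0.78 N m. The wrist picture then showed the cap's rib pointing at the white shoulder rib to within about 4°. That small difference is on the tightened side and is about what I can read from the picture.
- **Plunger:** I gripped the knob with 40 N and lifted it 18.2 mm. The pull then rose from 12 to about 22 N with no further travel, so it is on its stop. Position and grip width stayed steady for about 0.7 s before I handed in.
- **Rest of the scene:** In the last side picture the carousel had not visibly turned, and the apple and mushroom were where they had been. The other bystanders were mostly out of that view; the arm kept clear of them.
- **Check that disagreed:** At the end, the cap position from the scene and side cameras was about 8 mm off my earlier wrist measurement. They were partly that far off before I touched anything, so I put it down to detector error. I did not take another close-up of the cap after lifting the plunger.

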